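# Turn a bent pipe home in its checking gauge

### The job

The bent steel pipe lies askew across the two bearers of the checking gauge. Slide and turn it on the bearers, without lifting it off, until each end lies in its notch, then press both ends down past the sprung catches so that the pipe is fully home in both notches, and let go. Press firmly but do not force it (well under 40 N), and do not disturb the loose things around.

Things in the scene. Friction and masses are not known exactly. Their poses are not given: they have to be found in the camera images.
- gauge: Fixed checking gauge: plywood base 164x178x10 mm with two upright aluminium bearer plates along its x, at y = +68 (left) and -68 mm (right), 8 mm thick, x = -80 to 80 mm. Flat top edges, on which the pipe slides, 72 mm above the table; lugs 12 mm higher on their last 8 mm. A notch at x = 0 in each. Open between the plates (128 mm). Origin: centre of the underside; z up; x away from the robot at yaw 0.
- pipe: Loose steel pipe, 14 mm diameter, 206 mm long, 0.3 to 0.6 kg, lying across both bearers. Straight ends in line along its y; the middle (y = -32 to 32 mm) is a U bent 36 mm down, so it does not roll. A 19 mm nut on the last 13 mm of each end. Origin: midway, on the axis of the straights; z up. Its axis is 79 mm above the table on the bearers, about 73 in the notch mouths, 61 when home.
- pipe_left (a point): Point on the pipe's axis 68 mm from its middle, on the +y side: the part that belongs in the left notch. The pipe can be pushed sideways or pressed down on the 32 mm of straight between its U and each bearer plate.
- pipe_right (a point): Point on the pipe's axis 68 mm from its middle, on the -y side: the part that belongs in the right notch.
- notch_left (a point): Home point of the pipe's axis in the left notch: mid-notch, 7 mm above its floor, 61 mm above the table; axes as the gauge's. The notch is 17 mm wide (1.5 mm play to either side) and 18 mm deep. Pushed over it, the pipe sinks some 6 mm into the mouth and stays there against the sprung roller; sliding takes some 2 to 4 N (smooth metal, friction 0.3); a side push over about 6 N can drag it out again.
- notch_right (a point): The same point in the right notch, which is alike.
- catch_left (a joint): Sprung brass roller, 3.5 mm radius, in the +x wall of the left notch, 4 mm below the top edge. 0: sticks 5.7 mm into the notch; 0.006 m: pressed back. Some 10 to 15 N straight down on the pipe near the bearer pushes it aside; the pipe then goes down to the notch's floor beneath it.
- catch_right (a joint): The same roller in the right notch.
- wrench_10: Loose combination wrench, 150 x 21 x 8 mm, lying on the gauge's base along its right bearer plate, inside (top 18 mm above the table); a bystander. Origin: centre of its underside.
- tape_measure: Loose yellow and black tape measure, 44 x 83 x 66 mm, standing on the table to the near right of the gauge; a bystander. Origin: centre of its underside.
- drink_can: Loose drink can, 66 mm across, 115 mm high, at the left of the table; a bystander. Origin: centre of its underside.

How it is judged:
By the outcome, as a careful person would: the job done as asked, in the order asked, and still so for the second after the job is handed in, with the robot touching nothing.
It also fails if it takes over 45 s, if anything falls off the work surface, if the arm or the gripper's body presses on something with over 40 N, if the wrist force passes 120 N, or if a joint passes its speed limit or range.

### The arm

A 6-joint arm with a two-finger parallel gripper is mounted at the origin on the work surface; the furniture and walls round the work are solid. World frame = base frame: x ahead of the robot, y to its left, z up, the work surface at z = 0. Lengths are in mm, angles in rad, forces in N, time in s.
With the tool pointing down it reaches from about 275 to 1000 mm from the base axis. Payload 8.4 kg.
Tool frame: the origin (TCP) lies at the very end of the fingers, on their centre line; the grasp point (between the pads) lies 19 mm behind it (r.grip_depth is the distance from the TCP to the grasp point, in mm); z points along the fingers, y is the line along which they close (so a half turn about z gives the same grasp; the last joint's range is limited). The gripper opens to 85 mm and grips with 20 to 120 N. Pads are 22 mm wide; open, the fingers measure 114 mm over their backs; the gripper's body (76 mm by 85 mm) begins 54 mm behind the grasp point. The pads swing forward as they close: fully open they stand 13 mm farther back than shut.
Start: joints at [1.269, 0.353, 1.633, -0, 1.155, -0.002], TCP at [184.579, 597.125, 231.281] pointing down, gripper open.
Joint ranges: [-2.63, 2.63], [-0.92, 2.1], [0.06, 2.66], [-1.3, 4.44], [0, 2.69], [-3.02, 3.02]. Speed limits (rad/s): [2.22, 2.22, 2.79, 3.14, 3.14, 3.14].

### API

Orientations are given as a rotation vector (axis times angle).
In Python, from rig import r, planner, read_camera gives the robot as it stands. The module is installed in compiled form; this text tells all that it offers. Calls block until the motion is done:
- r.goto(position, orientation): joint-space move of the TCP to a pose.
- r.line_to(position, rot=None, velocity=150, f_stop=None): straight line of the TCP; rot=None keeps the orientation; velocity is the mean speed in mm/s. With f_stop (N) it stops when the force on the tool has changed by that much, and returns True; else False.
- r.goto_joints(angles): joint-space move.
- r.command_gripper(opening, grasp_force=None): opening from 0.0 (shut) to 1.0 (fully open); grasp_force is the grip in N (None keeps the last); returns when the fingers have stopped.
- r.pause(seconds).
- planner.solve_ik(position, orientation): joint angles nearest the present ones, or None.
- read_camera(name): name is "scene" or "top" or "wrist"; returns a dict with "img" (480x640x3 uint8, red, green, blue), "camera_matrix" (3x3 intrinsics, pixels), "cam_to_world" (4x4, takes a point from camera to world coordinates); the wrist camera has in their place "T_tool_cam" (4x4, takes a point from camera to tool coordinates, whose origin is the TCP and whose axes are the flange's). Camera axes: x right, y up, looking along -z (the intrinsics and any distortion apply to the point x, -y, -z); pixel columns grow to the right and rows downward; lengths in mm; the calibration is good to about 2 mm. A picture is of the moment at which its call begins: read the wrist's pose just before it. There is no depth.
A pose or a line that the arm cannot do raises r.PlanningError and nothing moves.
- r.hand_in(): hands the job in; it is judged then, once.
Readings, each from a call of its own:
- r.current_t(): time.
- r.current_q(): joint angles.
- r.current_dq(): joint speeds.
- r.current_tau(): joint torques, N m.
- r.current_eef_pos(): TCP position.
- r.current_ee_rot(): TCP orientation.
- r.current_force(): force on the tool from outside, world axes, zero at the start.
- r.current_moment(): the same for the moment, N m.
- r.current_finger_gap(): opening from 0.0 (shut) to 1.0 (fully open).
- r.current_grip_force(): force on a finger pad.
Only numpy, scipy, OpenCV 4.12 (cv2) and the standard library are available. Lean on these libraries where they do the work, as an engineer would, in place of code of your own. Each camera call takes 0.05 s, during which the arm holds its last target. There are 200 camera calls.

## Working session

There is one attempt and no reset: what is moved stays moved. The work goes in short steps, each a Python script; the robot and the scene stay as the last script left them, time stands still between calls to the robot, and variables do not carry over. Pictures are saved under pics/ and viewed, at most 10 in all, crops included, and the job is handed in when it is done.

```bash
mkdir -p pics; python3 - <<'E'
from rig import r, planner, read_camera
import cv2,numpy as np
np.set_printoptions(precision=3,suppress=True)
for n in ("top","scene"):
    c=read_camera(n); cv2.imwrite(f"pics/{n}1.png",c["img"][:,:,::-1]); print(n,c.keys(),c["camera_matrix"],c["cam_to_world"])
    for k in c:
        if k not in("img","camera_matrix","cam_to_world"): print(k,c[k])
print(r.current_t(),r.current_ee_rot(),r.current_force())
E
```

```text
top dict_keys(['img', 'camera_matrix', 'cam_to_world']) [[608.467   0.    320.925]
 [  0.    608.467 238.443]
 [  0.      0.      1.   ]] [[   0.028    0.996   -0.086  381.105]
 [  -1.       0.029    0.009  -68.91 ]
 [   0.011    0.086    0.996 1039.802]
 [   0.       0.       0.       1.   ]]
scene dict_keys(['img', 'camera_matrix', 'cam_to_world']) [[490.169   0.    321.206]
 [  0.    490.169 242.056]
 [  0.      0.      1.   ]] [[   0.694    0.33    -0.64   -91.191]
 [  -0.72     0.299   -0.627 -625.661]
 [  -0.015    0.895    0.445  441.029]
 [   0.       0.       0.       1.   ]]
0.1 [-0.469 -3.106  0.002] [-0.278 -0.472 -0.574]
```

View pics/top1.png

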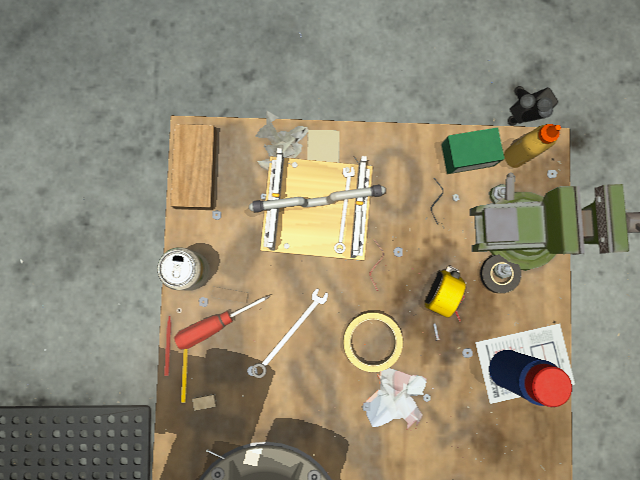

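View pics/scene1.png

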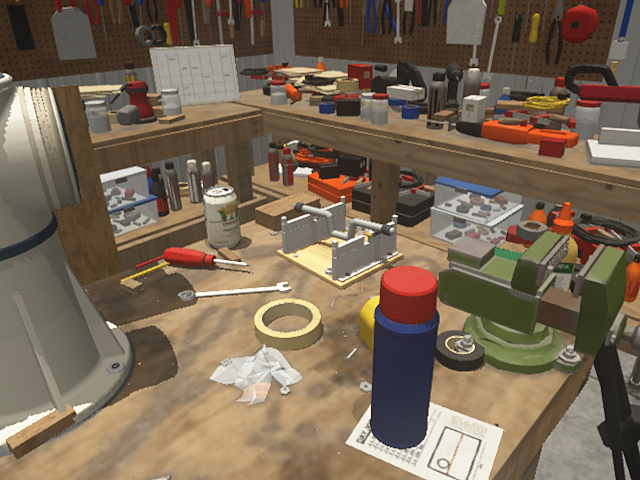

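The top view shows the gauge around (317,208). The pipe runs from its left nut at (257,206) to its right nut at (379,190). The can is at (180,268) and the tape at (446,292). Next I'll enlarge the gauge.

```bash
python3 - <<'E'
import cv2
i=cv2.imread("pics/top1.png")[140:268,240:400]
i=cv2.resize(i,None,fx=5,fy=5,interpolation=cv2.INTER_CUBIC)[:600]
for k in range(0,160,20): cv2.putText(i,str(240+k),(k*5,10),0,.35,(0,0,255)); cv2.line(i,(k*5,12),(k*5,20),(0,0,255))
for k in range(0,120,20): cv2.putText(i,str(140+k),(0,k*5+4),0,.35,(0,0,255))
cv2.imwrite("pics/crop1.png",i)
E
```

```text
(no output)
```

View pics/crop1.png

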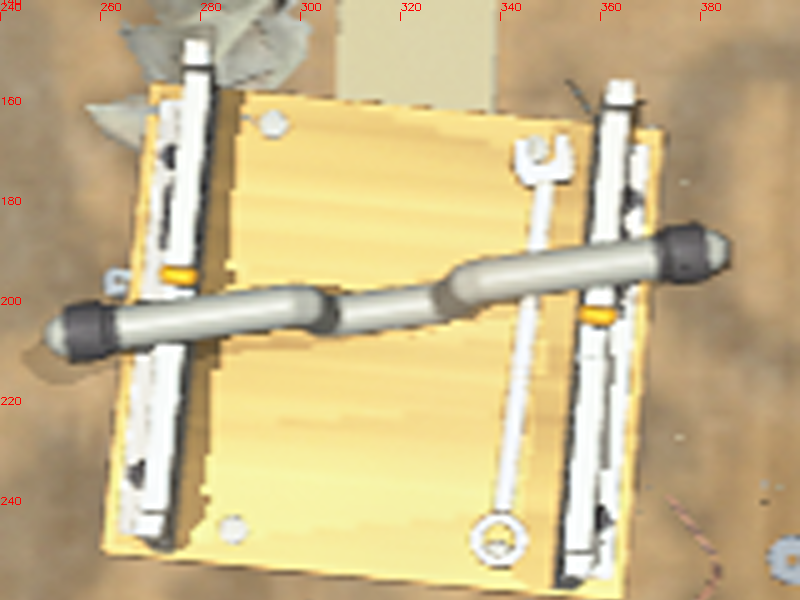

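```bash
cat > h.py <<'E'
import numpy as np, cv2
from rig import r, planner, read_camera
np.set_printoptions(precision=2,suppress=True)
def pix2world(uv,z,K,T):
    d=np.linalg.inv(K)@np.array([uv[0],uv[1],1.]); d=T[:3,:3]@(d*[1,-1,-1])
    o=T[:3,3]; return o+d*(z-o[2])/d[2]
def tool_T():
    T=np.eye(4); T[:3,:3]=cv2.Rodrigues(np.array(r.current_ee_rot(),float))[0]; T[:3,3]=r.current_eef_pos(); return T
def down(yaw):  # tool x along world dir yaw, z down
    c,s=np.cos(yaw),np.sin(yaw)
    return cv2.Rodrigues(np.array([[c,s,0],[s,-c,0],[0,0,-1.]]))[0].ravel()
E
python3 - <<'E'
from h import *
c=read_camera("top"); K,T=c["camera_matrix"],c["cam_to_world"]
P={}
for n,u,v,z in [("LF",198,39,84),("LN",151,538,84),("RF",621,81,84),("RN",579,575,84),("rolL",178,275,70),("rolR",598,315,70),
 ("pL",178,319,79),("pR",605,262,79),("eL",48,335,79),("eR",731,250,79),("Ul",325,305,79),("Ur",437,290,79)]:
    P[n]=pix2world((240+u/5-.4,140+v/5-.4),z,K,T); print(n,P[n])
d=lambda a,b:np.linalg.norm(P[a]-P[b])
print(d("LF","LN"),d("RF","RN"),d("LF","RF"),d("LN","RN"),d("eL","eR"))
o=(P["LF"]+P["LN"]+P["RF"]+P["RN"])/4
for a,b in(("LN","LF"),("RN","RF")):
    e=P[b]-P[a];print(np.arctan2(e[1],e[0]))
e=P["LF"]+P["LN"]-P["RF"]-P["RN"];print("yaw lr",np.arctan2(-e[0],e[1]),o)
E
```

```text
LF [607.6  -6.8  84. ]
LN [447.58   2.54  84.  ]
RF [ 598.13 -142.18   84.  ]
RN [ 439.81 -132.44   84.  ]
rolL [533.57  -2.09  70.  ]
rolR [ 524.62 -137.54   70.  ]
pL [518.01  -3.2   79.  ]
pR [ 540.42 -138.75   79.  ]
eL [511.66  37.91  79.  ]
eR [ 545.5  -178.95   79.  ]
Ul [523.91 -49.82  79.  ]
Ur [529.79 -85.36  79.  ]
160.29172732167459 158.62622655968505 135.71595556448662 135.20919755749668 219.48990050050676
-0.05830783871554227
-0.061446248024139095
yaw lr -0.06367401495156966 [523.28 -69.72  84.  ]
```

```bash
cat >> h.py <<'E'
YAW=-0.061; O=np.array([523.3,-69.7]); ROT=down(np.pi/2+YAW)
RG=np.array([[np.cos(YAW),-np.sin(YAW)],[np.sin(YAW),np.cos(YAW)]])
def G(x,y,z): return np.append(O+RG@[x,y],z)   # gauge frame to world
def toG(p): return np.append(RG.T@(np.array(p)[:2]-O),p[2])
E
python3 - <<'E'
from h import *
r.command_gripper(0.0)
r.goto(G(-60,0,300),ROT); print(r.current_t(),r.current_eef_pos(),r.current_q(),r.current_force())
T=tool_T(); c=read_camera("wrist"); W=T@c["T_tool_cam"]
np.savez("w1.npz",K=c["camera_matrix"],W=W); print(W,c["camera_matrix"],[k for k in c])
cv2.imwrite("pics/w1.png",c["img"][:,:,::-1])
E
```

```text
3.475 [463.61 -65.49 299.96] [-0.14  0.04  1.87  0.    1.23 -0.08] [-0.16  0.29 -0.79]
[[  1.     0.06   0.02 468.49]
 [ -0.06   0.95   0.29  11.26]
 [  0.    -0.29   0.96 443.32]
 [  0.     0.     0.     1.  ]] [[385.51   0.   322.13]
 [  0.   385.51 243.55]
 [  0.     0.     1.  ]] ['img', 'camera_matrix', 'T_tool_cam']
```

View pics/w1.png

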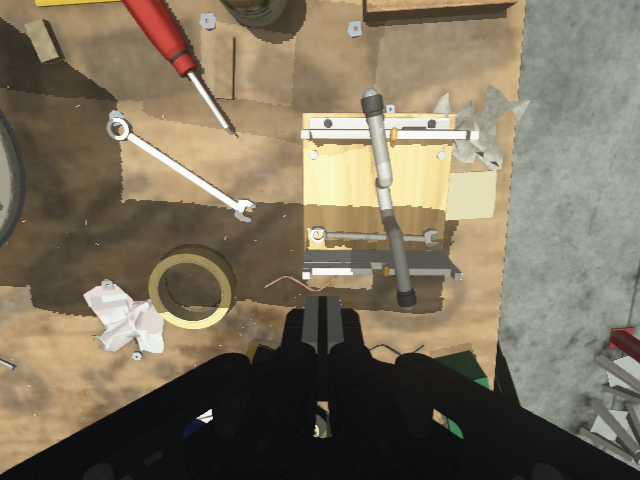

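```bash
python3 - <<'E'
from h import *
f=np.load("w1.npz")
for n,u,v,z in [("LN",303,135,84),("LF",478,135,84),("RN",303,275,84),("RF",461,276,84),("rolL",394,134,70),("rolR",387,270,70),("pL",377,135,79),("pR",401,262,79)]:
    print(n,toG(pix2world((u,v),z,f["K"],f["W"])))
r.goto(G(50,-48,120),ROT); r.line_to(G(50,-48,69),velocity=100)
f0=np.array(r.current_force()); print(f0)
for x in np.arange(46,23.9,-2):
    s=r.line_to(G(x,-48,69),velocity=30,f_stop=10)
    print(x,s,RG.T@(np.array(r.current_force())-f0)[:2],(np.array(r.current_force())-f0)[2])
    if s: break
print(r.current_t(),toG(r.current_eef_pos()))
c=read_camera("top"); cv2.imwrite("pics/t2.png",cv2.resize(c["img"][140:260,240:400,::-1],None,fx=5,fy=5,interpolation=cv2.INTER_CUBIC))
E
```

```text
LN [-76.71  68.91  84.  ]
LF [80.35 68.99 84.  ]
RN [-78.61 -65.91  84.  ]
RF [ 79.55 -66.92  84.  ]
rolL [ 7.42 69.52 70.  ]
rolR [  7.67 -65.91  70.  ]
pL [-9.62 68.83 79.  ]
pR [ 19.66 -53.87  79.  ]
[-0.38  0.14  0.32]
46.0 False [-0.01  0.17] 0.0026207420896969813
44.0 False [0.06 0.54] -0.1957181976950167
42.0 False [0.97 0.05] 0.17689411588202897
40.0 False [-0.14 -0.06] -0.38282965332528
38.0 False [-0.47 -0.42] -1.1095491346224815
36.0 False [ 1.37 -0.41] -0.6489195440590297
34.0 False [ 1.28 -0.53] 0.02384782335622826
32.0 False [0.64 0.03] -0.7572210271090466
30.0 False [0.47 0.53] -0.881176828917005
28.0 False [ 1.11 -0.47] 0.3518393274343604
26.0 False [ 0.31 -0.2 ] -1.0519579290325263
24.0 False [0.56 0.03] 0.7458930814430508
8.0917 [ 23.83 -47.97  68.99]
```

View pics/t2.png

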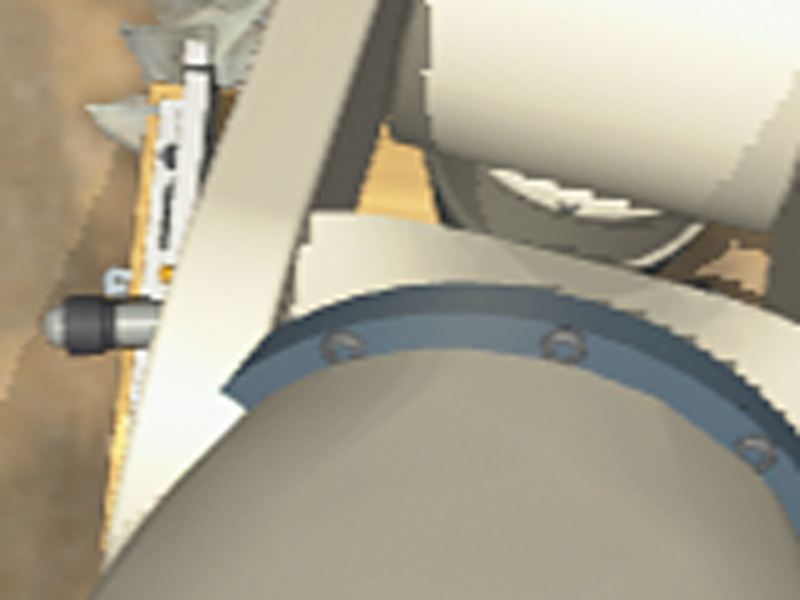

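The arm hides the right end here. The left nut is now at (90,324), and the pipe has turned. I'll check with the wrist camera.

```bash
python3 - <<'E'
from h import *
T=tool_T(); c=read_camera("wrist"); W=T@c["T_tool_cam"]
np.savez("w2.npz",K=c["camera_matrix"],W=W)
i=c["img"][:,:,::-1]; cv2.imwrite("pics/w2.png",cv2.resize(i[60:360,180:580],None,fx=2,fy=2,interpolation=cv2.INTER_CUBIC))
E
```

```text
(no output)
```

View pics/w2.png

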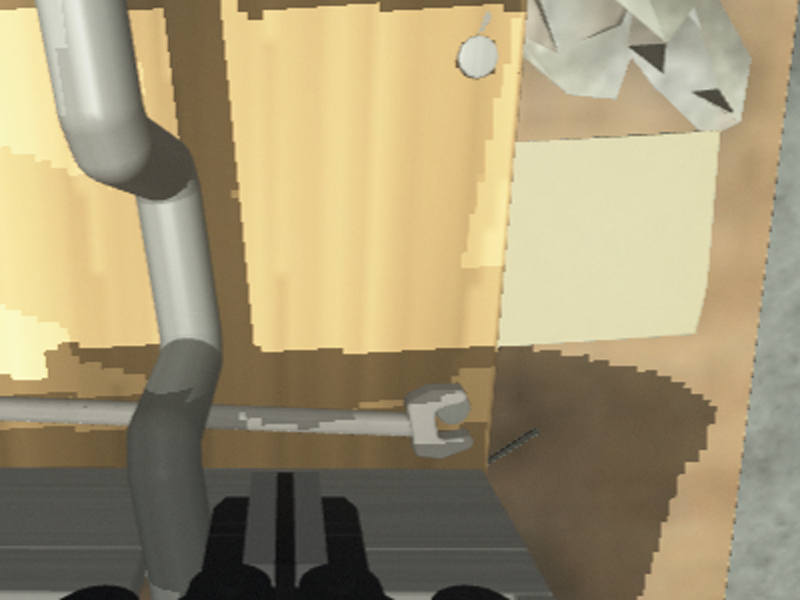

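```bash
python3 - <<'E'
from h import *
f=np.load("w2.npz")
for u,v in [(80,20),(98,100),(168,470),(176,550)]:
    print(toG(pix2world((180+u/2,60+v/2),79,f["K"],f["W"])))
E
```

```text
[-8.22 45.67 79.  ]
[-6.22 33.65 79.  ]
[  2.26 -32.37  79.  ]
[  3.06 -49.4   79.  ]
```

```bash
python3 - <<'E'
from h import *
def F(n=8):
    return np.mean([r.current_force() for _ in range(n) if r.pause(.02) is None],0)
f0=np.array([-.3,0,0])
for x in np.arange(23,16.9,-1):
    s=r.line_to(G(x,-48,69),velocity=20,f_stop=6)
    f=F()-f0; print(x,s,RG.T@f[:2],f[2])
    if s or (RG.T@f[:2])[0]>3.5: break
print(r.current_t(),toG(r.current_eef_pos()))
T=tool_T(); c=read_camera("wrist"); np.savez("w3.npz",K=c["camera_matrix"],W=T@c["T_tool_cam"])
cv2.imwrite("pics/w3.png",cv2.resize(c["img"][60:360,180:580,::-1],None,fx=2,fy=2,interpolation=cv2.INTER_CUBIC))
E
```

```text
23.0 False [nan nan] nan
22.0 False [nan nan] nan
21.0 False [nan nan] nan
20.0 False [nan nan] nan
19.0 False [nan nan] nan
18.0 False [nan nan] nan
17.0 False [nan nan] nan
10.875 [ 17.   -47.98  69.  ]
  return _methods._mean(a, axis=axis, dtype=dtype,
  ret = ret.dtype.type(ret / rcount)
```

```bash
cat >> h.py <<'E'
def F(n=5):
    v=[]
    for _ in range(n): r.pause(.02); v.append(r.current_force())
    f=np.mean(v,0); return np.append(RG.T@f[:2],f[2])
E
python3 - <<'E'
from h import *
print("push",F())
r.line_to(G(22,-48,69)); print("free",F())
r.line_to(G(22,-48,100)); r.line_to(G(-2,-48,100))
s=r.line_to(G(-2,-48,77),velocity=40,f_stop=4); print(s,toG(r.current_eef_pos()),F())
r.line_to(G(-2,-48,170),velocity=250)
r.line_to(G(-55,-85,230),velocity=250)
T=tool_T(); c=read_camera("wrist"); np.savez("w4.npz",K=c["camera_matrix"],W=T@c["T_tool_cam"])
cv2.imwrite("pics/w4.png",cv2.resize(c["img"][60:360,240:640,::-1],None,fx=2,fy=2,interpolation=cv2.INTER_CUBIC))
print(r.current_t())
E
```

```text
push [ 0.28 -0.13 -0.21]
free [ 0.06  0.18 -0.04]
True [ -2.2  -47.91  80.4 ] [ 0.15  0.32 -0.21]
13.6333
```

View pics/w4.png

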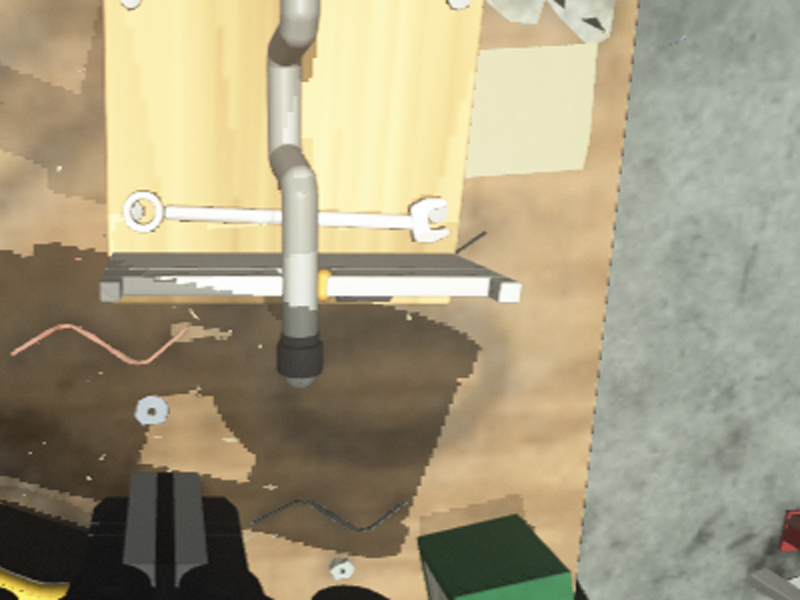

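```bash
python3 - <<'E'
from h import *
f=np.load("w4.npz")
for u,v,z in [(301,5,78),(300,20,78),(301,200,74),(301,290,73),(325,283,70)]:
    print(toG(pix2world((240+u/2,60+v/2),z,f["K"],f["W"])))
E
```

```text
[-6.85 33.72 78.  ]
[-6.96 28.9  78.  ]
[ -2.79 -33.41  74.  ]
[ -0.87 -68.3   73.  ]
[  9.06 -66.09  70.  ]
```

```bash
python3 - <<'E'
from h import *
r.line_to(G(-40,48,180),velocity=300); r.line_to(G(-40,48,69),velocity=150)
f0=F(); print(f0)
for x in (-33,-30,-27,-25,-23,-22,-21,-20,-19):
    s=r.line_to(G(x,48,69),velocity=30,f_stop=6); f=F()-f0
    print(x,s,f)
    if s or f[0]<-4: break
r.line_to(G(-26,48,69)); r.line_to(G(-26,48,100),velocity=250); r.line_to(G(0,48,100))
s=r.line_to(G(0,48,77),velocity=40,f_stop=4); print(s,toG(r.current_eef_pos()),r.current_t())
r.line_to(G(0,48,95))
E
```

```text
[-0.03  0.03  0.24]
-33 False [ 0.1   0.4  -0.51]
-30 False [-0.23 -0.16 -0.44]
-27 False [ 0.08  0.13 -0.15]
-25 False [-0.1  -0.2  -0.33]
-23 False [ 0.09 -0.31 -0.44]
-22 False [ 0.27 -0.15 -0.36]
-21 False [-0.05 -0.05 -0.42]
-20 False [-0.09  0.36 -0.21]
-19 False [-2.35  0.5   1.02]
True [-0.87 48.01 78.56] 19.7333
```

```bash
cat >> h.py <<'E'
def press(y,x=0,fmax=24):
    r.line_to(G(x,y,95),velocity=200)
    if not r.line_to(G(x,y,66),velocity=40,f_stop=4): return "no contact"
    z=r.current_eef_pos()[2]; print("touch",z)
    if z>82.5: r.line_to(G(x,y,100)); return "not in mouth"
    zt=z
    while zt>66:
        zt-=1; s=r.line_to(G(x,y,zt),velocity=20,f_stop=15); f=F(2)
        print(round(r.current_eef_pos()[2],1),s,f)
        if f[2]>fmax: break
    r.line_to(G(x,y,100),velocity=100); return r.current_t()
E
python3 - <<'E'
from h import *
r.line_to(G(0,48,105)); r.line_to(G(0,-48,105),velocity=250)
print(press(-48))
E
```

```text
touch 75.92815507777011
74.9 False [-0.27 -0.33  0.52]
74.0 False [-0.01  0.14  0.17]
72.9 False [-0.11 -0.71 -0.45]
71.8 False [ 0.72  0.09 -0.2 ]
70.9 False [-0.53 -0.17  0.05]
69.9 False [ 0.52 -0.41 -0.6 ]
69.4 False [-0.93  0.74  6.72]
69.0 False [-2.1   0.52 13.03]
68.7 False [-3.16  2.16 19.64]
67.4 False [-1.79  0.82 15.85]
24.8583
```

```bash
python3 - <<'E'
from h import *
r.line_to(G(0,48,100),velocity=250)
print(press(48))
r.line_to(G(-30,48,170),velocity=250)
r.line_to(G(-55,-75,255),velocity=300)
T=tool_T(); c=read_camera("wrist"); np.savez("w5.npz",K=c["camera_matrix"],W=T@c["T_tool_cam"])
cv2.imwrite("pics/w5.png",cv2.resize(c["img"][60:360,240:640,::-1],None,fx=2,fy=2,interpolation=cv2.INTER_CUBIC))
print(r.current_t())
E
```

```text
touch 67.64710651980279
67.5 False [-2.21 -0.24 12.76]
67.2 False [-4.08 -0.16 23.01]
27.3583
28.525
```

View pics/w5.png

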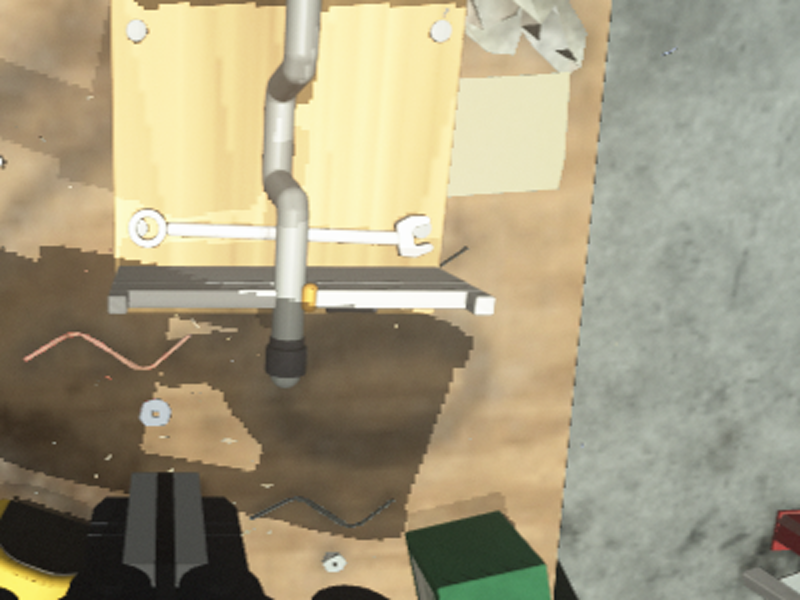

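The pipe now lies below the bearer tops. I'll touch the right side once more to confirm it is home, then retreat.

```bash
python3 - <<'E'
from h import *
r.line_to(G(0,-48,110),velocity=300)
print(press(-48))
r.line_to(G(-30,-48,170),velocity=250)
r.goto([250,330,300],ROT)
print(r.current_t())
c=read_camera("top"); a=cv2.resize(c["img"][140:260,240:400,::-1],None,fx=4,fy=4,interpolation=cv2.INTER_CUBIC)
c=read_camera("scene"); K,T=c["camera_matrix"],c["cam_to_world"]
cv2.imwrite("pics/t6.png",a); cv2.imwrite("pics/s6.png",cv2.resize(c["img"][180:300,260:420,::-1],None,fx=5,fy=5,interpolation=cv2.INTER_CUBIC))
E
```

```text
touch 67.64762231085037
67.4 False [-2.07  1.62 14.6 ]
67.2 False [-4.3   1.11 23.51]
31.1667
33.5167
```

View pics/s6.png

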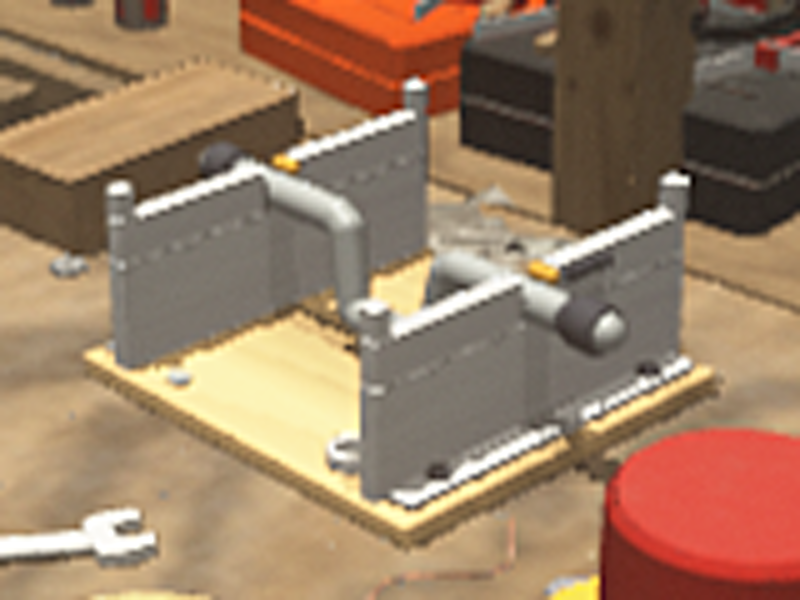

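View pics/t6.png

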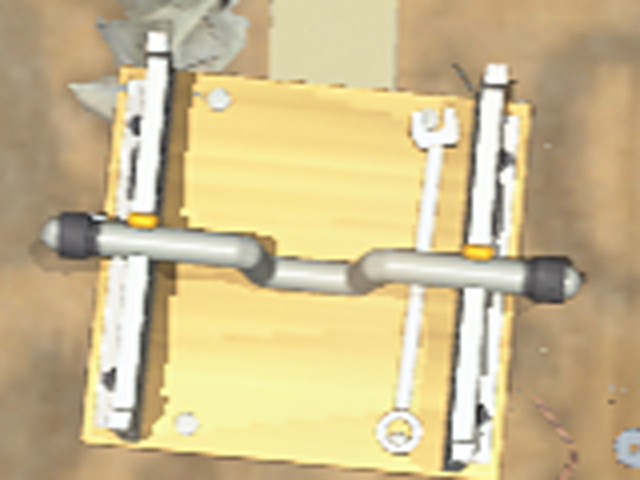

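Both ends are down in their notches, with the rollers out over the pipe at (285,160) and (542,270) in the scene crop. Touch heights are equal at 67.6 mm, the wrench has not moved and the arm is clear.

```bash
python3 -c "
from rig import r
print(r.hand_in())"
```

```text
the job is handed in; nothing more can be done
None
```

The pipe is home in both notches past both catches, pressed with about 24 N by my readings, with the wrench unmoved; I handed the job in at about 34 s with the arm clear, and no verdict came back.

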